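# Release the ratchet clamp and take out the glass block

## Robot

A 7-joint arm with a two-finger parallel gripper is mounted at the origin on the work surface. World frame = base frame: x ahead of the robot, y to its left, z up, the work surface at z = 0. Lengths are in m, angles in degrees, forces in N, time in s.
With the tool pointing down it reaches from about 0.425 to 0.875 m from the base axis. Payload 4.7 kg.
Tool frame: the origin (TCP) lies at the very end of the fingers, on their centre line; the grasp point (between the pads) lies 19 mm behind it; z points along the fingers, y is the line along which they close (so a half turn about z gives the same grasp; the last joint's range is limited). The gripper opens to 87 mm and grips with 3 to 60 N. Pads are 19 mm wide; open, the fingers measure 117 mm over their backs; the gripper's body (75 mm by 190 mm) begins 51 mm behind the grasp point.
Start: joints at [73.058, 18.392, -4.016, 83.108, 1.295, 78.541, -3.26], TCP at [0.198, -0.619, 0.223] pointing down, gripper open.
Joint ranges: [-163.93, 163.93], [-17.29, 119.83], [-79.2, 71.16], [3.27, 140.29], [-89.18, 269.18], [5.43, 117.66], [-154.24, 154.24]. Speed limits (degrees/s): [147.25, 147.25, 180, 180, 180, 180, 180].

## Interface

Orientations are given as [roll, pitch, yaw] about the fixed x, y, z axes, in that order (R = Rz(yaw) Ry(pitch) Rx(roll)).
In Python, from cell import telemetry, cams, env gives the robot as it stands.
- The arm moves only by the tool arm_command, never from a script. Its argument "series" is text: rows parted by semicolons, each of 5 numbers parted by spaces: the shift along the tool's x, y, z in mm, then the turn about the tool's z in rad, then the closure in counts, from 0 (fully open) to 255 (shut). A call has 1 to 20 rows; each row shifts and turns the commanded pose from where the row before left it, along the tool's axes as they then stand; what a row does not reach is not made up. A row lasts 1/12 s, in which the tool goes at most 41.7 mm and 7.16 degrees, less where a joint would pass 70% of its speed; a pose out of reach is approached as far as the arm can. A call is refused whole if a number of a shift passes 41.7 or a number of a turn 0.125, either way. A call with a gripper value outside its range is refused whole. The fingers move at their own pace and stop on an object; "squeeze" is the grip in N (left out, the last holds). Time passes only in rows, so rows that do not move let the fingers close. It gives the time, the measured TCP pose, the force, the opening and the grip force at its end, in the units of the state.
- telemetry.get_obs(): the state, without advancing time (a new reading comes with each control period).
- cams.read_camera(name): name is "scene" or "top"; returns the picture (384x512x3 uint8, blue, green, red); there is no depth.
- cams.calibration(name): a dict with "K" (3x3 intrinsics, pixels), "origin" and "rotation" of the camera in the world. Camera axes: x right, y down, z forward; pixel columns grow to the right and rows downward; lengths in m; the calibration is good to about 2 mm. A picture is of the moment at which its call begins. calibration takes no time and is no camera call.
- env.sign_off(): hands the job in; it is judged then, once.
The state is a dict: "time_s": time; "qpos": joint angles; "joint_velocities": joint speeds; "effort": joint torques, N m; "tool_pos": TCP position; "tool_rot": TCP orientation; "force": force on the tool from outside, world axes, zero at the start; "wrist_torque": the same for the moment, N m; "grip_width": finger opening in m; "grasp_force": force on a finger pad.
Only numpy, scipy, OpenCV 4.12 (cv2) and the standard library are available. Lean on these libraries where they do the work, as an engineer would, in place of code of your own. Each camera call takes 0.05 s, during which the arm holds its last target. There are 200 camera calls.

## Task

Unclamp the glass block. Pull the T-bar of the ratchet clamp's sprung pawl lever back, so that the pawl lifts off the ratchet wheel, and with that same pull draw the sliding jaw away from the glass until it comes up against its back stop screw; feel for the stop and ease off there, never bearing on it with more than 10 N. Then let the lever go, lift the glass block out and set it down gently, upright, in the middle of the cork mat, without disturbing the other things on the bench.

Things in the scene. Friction and masses are not known exactly. Their poses are not given: they have to be found in the camera images.
- clamp: Green steel clamp bed bolted to the bench, 305 x 80 mm, 25 mm high. Origin on the bench on the bed's centre line; x along the bed from sliding jaw to fixed jaw (bed spans x -150 to 155 mm), z up; black tightening knob on its +y side, ratchet wheel on its -y side. Fixed jaw: rubber face at x = 125 mm, 66 mm wide, top 80 mm above the bench. Bolt feet reach y = 65 mm at the ends.
- carriage: Sliding jaw; carries wheel, knob and pawl. Origin on the bed top under the wheel's axis, axes as the clamp, at first at clamp x = 10 mm, rear face 50 mm behind, rubber face 55 mm ahead, pressing the glass with about 15 N. Slides only along x and backs off to -x with 12 N of drag, but not at all while the pawl is on the wheel. 60 mm wide block 42 mm high; jaw plate 64 mm wide, top 82 mm above the bench.
- wheel_axis (a point): Centre of the toothed ratchet wheel (64 mm across, 10 mm thick, 12 teeth), at carriage y = -49 mm, 52 mm above the bench; the pawl's nose sits on its top. It is geared to the jaw: one tooth for each 10.5 mm of travel. If the lever is let go too soon, the pawl drops back on the wheel and locks the jaw again; it can then be pulled again.
- pawl (a joint): Angle (rad) of pawl and lever on a pivot 81 mm above the bench, 38 mm behind the carriage's origin: about 0 seated, lever upright; grows as the lever's top is pulled to the clamp's -x (away from the glass), lifting the pawl. Clear of the wheel at about 0.17; the lever's limit is 0.20, where a further pull moves the jaw. Spring: 5 N at the bar to start, 7 N fully over. Let go, it drops on the wheel.
- pawl_bar (a point): Centre of the T-bar on top of the pawl lever: a round steel bar 14 mm thick, 74 mm long, level across the clamp (along its y), 75 mm above the pivot, 156 mm above the bench, on a stem 8 mm (x) by 12 mm (y). Free room all round: a finger 10 to 20 mm below the bar's centre on its glass side (+x) can hook it. Fully over it has moved 15 mm to -x against the carriage and sunk 1.5 mm.
- stop: Back stop: a rigid dark steel dog 22 mm long, 56 mm wide, 30 mm high, bolted on the bed behind the sliding jaw; origin: centre of its underside (25 mm above the bench), 103 mm behind the clamp's origin, axes as the clamp. A 10 mm stop screw with its axis 45 mm above the bench sticks out of its front by 6 to 20 mm, set differently each time; the jaw's flat rear face comes to rest on it after 32 to 46 mm of travel.
- glass: Amber glass block, 60 mm (x, along the clamp) by 45 mm (y) by 60 mm high, 0.3 to 0.55 kg, standing on the bed between the jaws (underside 25 mm, top 85 mm above the bench). Origin: centre of its underside, z up. Its two sides 45 mm apart are free to be gripped from above.
- mat: Plain square cork mat fixed on the bench, 150 x 150 mm, 8 mm thick. Origin: centre of its underside, on the bench. It lies left or right of the clamp.
- tray: White open plastic tray, 150 x 150 mm, 35 mm high, with two polishing pads in it, fixed, on the other side of the clamp from the mat. Origin: centre of its underside. Not part of the job.
- water_bottle: Loose white water bottle, 60 mm across, 160 mm high. Origin: centre of its underside. Leave it standing.
- grit_jar: Loose small jar of grit, 70 mm across, 75 mm high. Origin: centre of its underside. Leave it standing.
- brush: Loose bench brush lying flat beyond the clamp, about 150 mm long. Leave it there.
Not all that is in view belongs to the job. What is shaped like the glass but blue is not meant.

How it is judged (in metres and radians):
On the way:
1. With the pawl held off the wheel, the sliding jaw is drawn back into contact with its stop screw, the glass still in its place (contact force between carriage and stop above 0.5 N and value of joint pawl above 0.172 rad and distance of glass from where it was at the start of the episode below 0.015 m), for 0.2 s.
At the end, for the whole second after the job is handed in: The sliding jaw is left drawn back (at least 30.5 mm from where it was), the lever is let go, and the glass block stands upright (within 0.08 rad) and at rest on the cork mat with its centre within 30 mm of the mat's centre (x of carriage in the frame of clamp below -0.0205 m and horizontal distance between glass and mat below 0.03 m and height (world z) of glass between 0.005 and 0.012 m and angle between glass's own z axis and vertical below 0.08 rad and linear speed of glass below 0.02 m/s); the robot touches nothing.
It fails at once if The jaw is forced onto its stop screw with more than 10 N (contact force between carriage and stop above 10 N).
It fails at once if The glass is wrenched out while the jaw is still closed (x of carriage in the frame of clamp above -0.01 m and distance of glass from where it was at the start of the episode above 0.015 m).
It fails at once if The glass is dropped (over 0.3 m/s with no finger on it) or banged down on the mat with more than 90 N ((linear speed of glass above 0.3 m/s and contact force between the fingers and glass below 0.1 N) or contact force between glass and mat above 90 N).
It fails at once if The bottle, jar or brush is moved more than 30 mm (distance of any of water_bottle, grit_jar, brush from where it was at the start of the episode above 0.03 m).
It also fails if it takes over 64 s, if anything falls off the work surface, if the arm or the gripper's body presses on something with over 40 N, if the wrist force passes 120 N, or if a joint passes its speed limit or range.

## Working session

There is one attempt and no reset: what is moved stays moved. The work goes in short steps, Python scripts to look and compute and a tool call to move; the robot and the scene stay as the last step left them, time stands still between calls to the robot, and variables do not carry over. Pictures are saved under pics/ and viewed, at most 10 in all, crops included, and the job is handed in when it is done.

Besides the shell and the picture viewer there is one more tool, called after "Emit:" as name(argument=value, ...), one argument or row to a line, values as JSON. arm_command: Moves the arm, as the interface text tells. Its arguments: {"type":"object","properties":{"series":{"type":"string"},"squeeze":{"type":"number"}},"required":["series"]}

```bash
mkdir -p pics; python3 - <<'E'
from cell import telemetry, cams
import cv2
for n in("scene","top"):
    cv2.imwrite(f"pics/{n}0.png",cams.read_camera(n))
    c=cams.calibration(n);print(n,c)
o=telemetry.get_obs();print(o["time_s"],o["tool_pos"],o["tool_rot"],o["grip_width"],o["force"])
E
```

```text
scene {'K': array([[374.1236136 ,   0.        , 266.94205074],
       [  0.        , 374.1236136 , 186.81246207],
       [  0.        ,   0.        ,   1.        ]]), 'origin': array([ 1.12895864, -0.48138818,  0.69170145]), 'rotation': array([-127.92826991,   -0.84987792,   47.01713676])}
top {'K': array([[412.07434753,   0.        , 257.10542374],
       [  0.        , 412.07434753, 193.30688207],
       [  0.        ,   0.        ,   1.        ]]), 'origin': array([ 0.43954464, -0.01451465,  1.39721032]), 'rotation': array([-172.16318975,    1.28845197,  -90.47417499])}
0.1 [ 0.19796526 -0.61861342  0.22157974] [-1.79903598e+02  6.58861796e-03  1.77523599e+01] 0.08675407774445372 [-0.5117165  -0.35047069  0.14871362]
```

View pics/scene0.png

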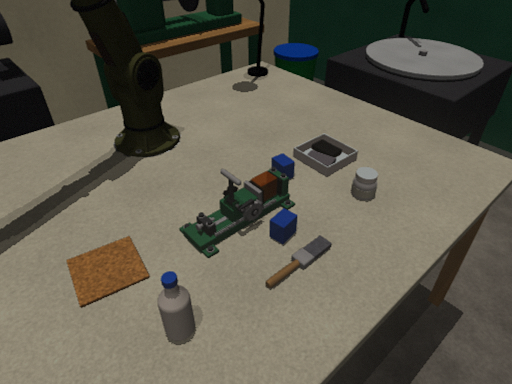

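View pics/top0.png

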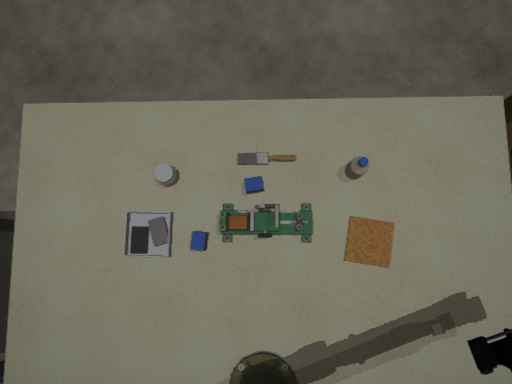

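The amber block is in the clamp at top (238,222) and scene (265,186). There are two blue decoys at top (254,185) and (199,240). The cork mat is at top (370,242). The amber block fits the description because it is amber and sits between the jaws. I'll confirm it in enlarged crops.

```bash
python3 - <<'E'
import cv2
a=cv2.imread("pics/top0.png")[195:250,210:325]; b=cv2.imread("pics/scene0.png")[150:260,170:310]
cv2.imwrite("pics/topc.png",cv2.convertScaleAbs(cv2.resize(a,None,fx=6.9,fy=6.9,interpolation=cv2.INTER_CUBIC),alpha=1.8))
cv2.imwrite("pics/scenec.png",cv2.convertScaleAbs(cv2.resize(b,None,fx=5,fy=5,interpolation=cv2.INTER_CUBIC),alpha=1.8))
E
```

```text
(no output)
```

View pics/topc.png

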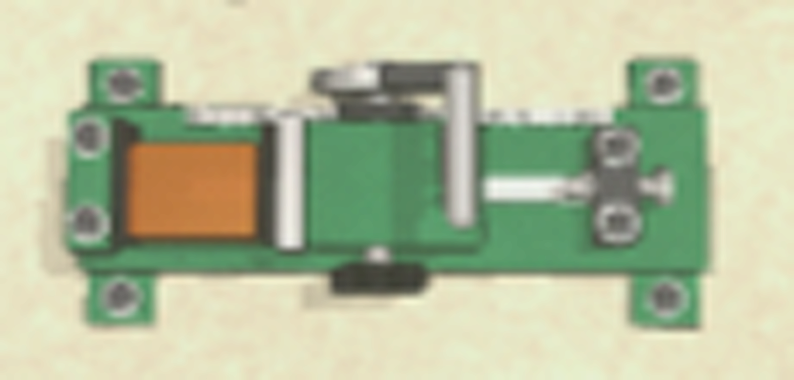

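View pics/scenec.png

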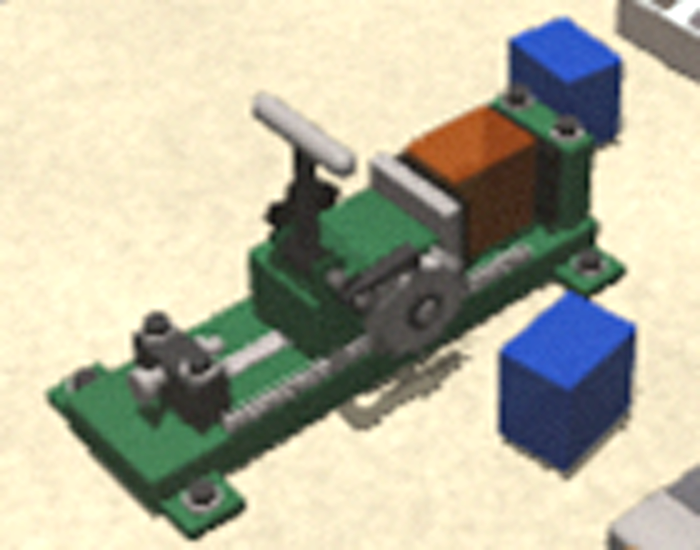

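The amber block sits between the jaws at topc (193,192), so that is the glass. The T-bar's axis is at topc x=461, with its ends at y≈65 and 228. The dog is at topc (617,185). The knob (+y) points to the bottom of the image, which is toward the robot. Next I'll fit the poses.

```bash
cat > h.py <<'E'
import numpy as np, cv2
from scipy.spatial.transform import Rotation as R
from scipy.optimize import least_squares
from cell import cams
C={n:cams.calibration(n) for n in("scene","top")}
def proj(n,P):
    c=C[n]; q=(np.atleast_2d(P)-c["origin"])@R.from_euler("xyz",c["rotation"],degrees=True).as_matrix()
    q=q@c["K"].T; return q[:,:2]/q[:,2:]
def ray(n,uv,z):
    c=C[n]; d=R.from_euler("xyz",c["rotation"],degrees=True).as_matrix()@np.linalg.inv(c["K"])@[uv[0],uv[1],1]
    return c["origin"]+d*(z-c["origin"][2])/d[2]
def crop(n,u,v):
    return ((210+(u+.5)/6.9-.5,195+(v+.5)/6.9-.5) if n=="top" else (170+(u+.5)/5-.5,150+(v+.5)/5-.5))
def world(p,L):
    c,s=np.cos(p[2]),np.sin(p[2]); L=np.atleast_2d(L)
    return np.c_[p[0]+c*L[:,0]-s*L[:,1],p[1]+s*L[:,0]+c*L[:,1],L[:,2]]
E
cat > fit.py <<'E'
from h import *
O=[("top",708,107,-150,-40,25),("top",705,272,-150,40,25),
("top",128,143,125,-22.5,85),("top",258,143,65,-22.5,85),("top",258,240,65,22.5,85),("top",128,240,125,22.5,85),
("top",461,65,-28,-37,156),("top",461,228,-28,37,156),
("scene",50,398,-150,40,25),("scene",155,488,-150,-40,25),("scene",262,102,-28,37,156),("scene",345,163,-28,-37,156),
("scene",597,228,155,-40,25),("scene",540,142,125,-22.5,85)]
def f(p,o=O): return np.array([proj(n,world(p,np.array([[x,y,z]])/1e3))[0]-crop(n,u,v) for n,u,v,x,y,z in o]).ravel()
s=least_squares(f,[.6,-.03,1.57],loss="soft_l1"); p=s.x
print("clamp",p,np.degrees(p[2]));print(f(p).reshape(-1,2).round(1).tolist())
for nm,n in(("topo","top"),("sceneo","scene")):
    o=[a for a in O if a[0]==n]; q=least_squares(f,p,args=(o,)).x; print(n,q,np.degrees(q[2]))
print("bar",world(p,[[-.028,0,.156]]),"glass",world(p,[[.095,0,.025]]))
for n in C:
    im=cv2.imread(f"pics/{n}0.png"); h=cv2.cvtColor(im,cv2.COLOR_BGR2HSV)
    m=cv2.inRange(h,(5,110,80),(22,255,255)); k,l,st,ce=cv2.connectedComponentsWithStats(m); i=1+st[1:,4].argmax()
    c=cv2.minAreaRect(np.argwhere(l==i)[:,::-1].astype(np.float32))
    print(n,"mat",st[i],ce[i],ray(n,ce[i],.008)); 
    if n=="top": print([ray(n,b,.008).round(4).tolist() for b in cv2.boxPoints(c)])
for n,uv in(("top",(363,161)),("scene",(171,279))): print("bottle cap",n,ray(n,uv,.16))
print("dog top",ray("top",crop("top",617,185),.055))
E
python3 fit.py
```

```text
clamp [ 0.53284518 -0.01827741  1.57860312] 90.44729640085968
[[-0.2, -1.1], [1.1, -1.0], [-0.0, -1.2], [-0.1, -1.5], [0.0, -1.5], [0.1, -1.2], [-0.0, 2.4], [0.5, 3.3], [2.4, 0.0], [0.1, -0.7], [-4.0, -1.6], [-1.4, -0.5], [-0.1, -2.4], [0.2, -0.7]]
top [ 0.5323644  -0.01772148  1.58833241] 91.00474347569555
scene [ 0.53689828 -0.01954779  1.56225908] 89.51085207556078
bar [[ 0.53306377 -0.04627656  0.156     ]] glass [[0.53210355 0.07671969 0.025     ]]
scene mat [  67  236   82   70 3301] [105.65828537 269.67737049] [ 0.47305423 -0.36265477  0.008     ]
top mat [ 344  216   50   51 2007] [369.02291978 241.39212755] [ 0.4651913  -0.35626044  0.008     ]
[[0.4047, -0.2675, 0.008], [0.5512, -0.2956, 0.008], [0.526, -0.4471, 0.008], [0.3806, -0.417, 0.008]]
bottle cap top [ 0.70577911 -0.31159803  0.16      ]
bottle cap scene [ 0.71493326 -0.31410521  0.16      ]
dog top [ 0.53089535 -0.12128586  0.055     ]
```

```bash
cat > fit2.py <<'E'
from h import *
exec(open("fit.py").read().split("s=least")[0].replace("from h import *",""))
O2=[o for o in O if o[5]!=156 and o[1:3]!=(50,398)]
p=least_squares(f,[.53,-.02,1.57],args=(O2,),loss="soft_l1").x
print("clamp",p,np.degrees(p[2]));print(f(p,O2).reshape(-1,2).round(1).tolist())
ob=[("top",461,147),("scene",304,132)]
g=lambda X:np.ravel([proj(n,X)[0]-crop(n,u,v) for n,u,v in ob])
s=least_squares(g,[.53,-.04,.156]);print("bar",s.x,s.fun)
for z in(.156,.163): print("bar at z",z,[ray(n,crop(n,u,v),z).round(4).tolist() for n,u,v in ob])
print("ends z.156",[ray(n,crop(n,u,v),.158).round(4).tolist() for n,u,v in [("top",461,65),("top",461,228),("scene",262,102),("scene",345,163)]])
print("model bar",world(p,[[-.028,0,.156]]),"glass",world(p,[[.095,0,.025]]))
print("glass top img",[ray("top",crop("top",193,191.5),.085),ray("scene",crop("scene",474,150),.085)])
E
python3 fit2.py
```

```text
clamp [ 0.53036292 -0.01801728  1.57689856] 90.34963222480728
[[-0.2, -0.3], [1.0, -0.1], [-0.1, -0.5], [-0.2, -0.8], [-0.0, -0.7], [-0.0, -0.4], [-0.5, -1.3], [-0.6, -2.8], [-0.3, -1.1]]
bar [ 0.54185208 -0.04470754  0.15669989] [-0.28928424 -0.20097176 -0.27990079  0.02565792]
bar at z 0.156 [[0.5413, -0.0456, 0.156], [0.5415, -0.0436, 0.156]]
bar at z 0.163 [[0.5407, -0.0454, 0.163], [0.5491, -0.0493, 0.163]]
ends z.156 [[0.5771, -0.0461, 0.158], [0.5059, -0.045, 0.158], [0.5104, -0.045, 0.158], [0.5758, -0.0462, 0.158]]
model bar [[ 0.53053378 -0.04601676  0.156     ]] glass [[0.52978321 0.07698095 0.025     ]]
glass top img [array([0.52777144, 0.07664675, 0.085     ]), array([0.53766561, 0.07257289, 0.085     ])]
```

Emit:
arm_command(
  series="0 0 0 -0.125 255;0 0 0 -0.125 255;0 0 0 -0.125 255;0 0 0 -0.125 255;0 0 0 -0.125 255;0 0 0 -0.125 255;0 0 0 -0.125 255;0 0 0 -0.125 255;0 0 0 -0.125 255;0 0 0 -0.125 255;0 0 0 -0.017 255;0 0 0 0 255;0 0 0 0 255",
  squeeze=20,
)

```text
time_s: 1.18
tool_pos: [0.198, -0.619, 0.2222]
tool_rot: [-180.0, -0.0, 90.2]
force: [0.0, 1.1, 0.4]
grip_width: 0.0083
grasp_force: 0.0
```

Emit:
arm_command(
  series="30 17 0 0 255;30 17 0 0 255;30 17 0 0 255;30 17 0 0 255;30 17 0 0 255;30 17 0 0 255;30 17 0 0 255;30 17 0 0 255;30 17 0 0 255;30 17 0 0 255;30 17 0 0 255;30 17 0 0 255;30 17 0 0 255;30 17 0 0 255;30 17 0 0 255;30 17 0 0 255;30 17 0 0 255;30 17 0 0 255;30 17 0 0 255;0 0 0 0 255",
)

```text
time_s: 2.85
tool_pos: [0.52, -0.0388, 0.2232]
tool_rot: [179.8, -0.3, 90.8]
force: [-0.5, 1.7, 0.2]
grip_width: 0.0005
grasp_force: 0.0
```

Emit:
arm_command(
  series="20 10 0 0 255;20 10 0 0 255;0 0 0 0 255;0 0 0 0 255",
)

```text
time_s: 3.18
tool_pos: [0.5375, -0.0058, 0.2225]
tool_rot: [-180.0, -0.0, 90.4]
force: [-0.3, 0.0, -0.1]
grip_width: 0.0004
grasp_force: 0.0
```

```bash
python3 - <<'E'
from cell import telemetry, cams
import cv2
t=cams.read_camera("top")[170:260,210:330]; s=cams.read_camera("scene")[120:230,180:320]
a=cv2.resize(t,(400,300),interpolation=2);b=cv2.resize(s,(400,314),interpolation=2)[:300]
cv2.imwrite("pics/p1.png",cv2.convertScaleAbs(cv2.hconcat([a,b]),alpha=1.7))
o=telemetry.get_obs();print(o["time_s"],o["tool_pos"],o["tool_rot"],o["force"])
E
```

```text
3.2833 [ 0.53712186 -0.00810206  0.22234294] [-1.79963913e+02  4.65166312e-02  9.02394879e+01] [ 0.17450971 -0.44394912 -0.15762015]
```

View pics/p1.png

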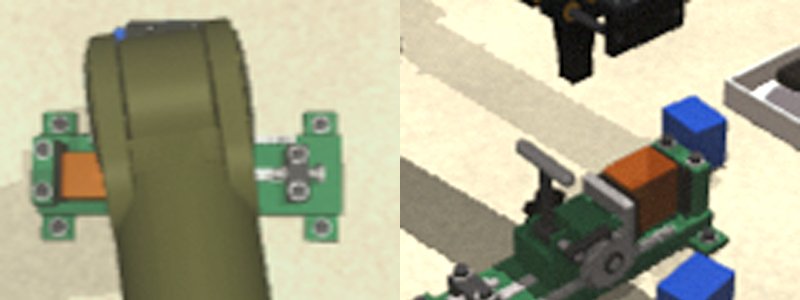

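The picture shows the closed fingers (panel 575,80) above the glass side of the T-bar (panel 545,160). Next is the descent.

Emit:
arm_command(
  series="0 4 25 0 255;0 0 25 0 255;0 0 20 0 255;0 0 7 0 255;0 0 0 0 255;0 0 0 0 255",
)

```text
time_s: 3.78
tool_pos: [0.5416, -0.0078, 0.1461]
tool_rot: [180.0, 0.0, 90.3]
force: [0.3, 0.2, 0.5]
grip_width: 0.0003
grasp_force: 0.0
```

Emit:
arm_command(
  series="-6 0 0 0 255;-6 0 0 0 255;-4 0 0 0 255;0 0 0 0 255;0 0 0 0 255;0 0 0 0 255",
)

```text
time_s: 4.28
tool_pos: [0.5417, -0.023, 0.1458]
tool_rot: [180.0, 0.0, 90.3]
force: [0.1, -0.4, -0.3]
grip_width: 0.0003
grasp_force: 0.0
```

Emit:
arm_command(
  series="-2 0 0 0 255;-2 0 0 0 255;-2 0 0 0 255;-2 0 0 0 255;0 0 0 0 255;0 0 0 0 255",
)

```text
time_s: 4.78
tool_pos: [0.5416, -0.0304, 0.1455]
tool_rot: [-180.0, -0.0, 90.4]
force: [0.0, 1.9, 0.4]
grip_width: 0.0004
grasp_force: 0.9
```

Emit:
arm_command(
  series="-2 0 0 0 255;-2 0 0 0 255;0 0 0 0 255;0 0 0 0 255",
)

```text
time_s: 5.12
tool_pos: [0.5416, -0.0318, 0.1456]
tool_rot: [180.0, -0.2, 90.5]
force: [-0.5, 7.3, 0.6]
grip_width: 0.0001
grasp_force: 3.5
```

Emit:
arm_command(
  series="-2 0 0 0 255;-2 0 0 0 255;-2 0 0 0 255;0 0 0 0 255;0 0 0 0 255",
)

```text
time_s: 5.53
tool_pos: [0.5416, -0.0361, 0.1458]
tool_rot: [-180.0, -0.3, 90.5]
force: [-1.6, 9.4, 1.4]
grip_width: 0.0008
grasp_force: 4.9
```

Emit:
arm_command(
  series="-2 0 0 0 255;-2 0 0 0 255;0 0 0 0 255;0 0 0 0 255",
)

```text
time_s: 5.87
tool_pos: [0.5415, -0.0429, 0.1457]
tool_rot: [-180.0, -0.1, 90.4]
force: [-1.3, 5.8, 0.9]
grip_width: 0.0005
grasp_force: 2.6
```

Emit:
arm_command(
  series="-1 0 0 0 255;-1 0 0 0 255;-1 0 0 0 255;-1 0 0 0 255;0 0 0 0 255;0 0 0 0 255",
)

```text
time_s: 6.37
tool_pos: [0.5415, -0.0462, 0.1456]
tool_rot: [-180.0, -0.2, 90.5]
force: [-1.3, 6.8, -0.6]
grip_width: 0.0004
grasp_force: 3.2
```

Emit:
arm_command(
  series="-1 0 0 0 255;-1 0 0 0 255;-1 0 0 0 255;-1 0 0 0 255;0 0 0 0 255;0 0 0 0 255",
)

```text
time_s: 6.87
tool_pos: [0.5414, -0.0491, 0.1454]
tool_rot: [-180.0, -0.3, 90.5]
force: [-0.8, 8.2, 1.0]
grip_width: 0.0007
grasp_force: 4.1
```

Emit:
arm_command(
  series="-1 0 0 0 255;-1 0 0 0 255;-1 0 0 0 255;-1 0 0 0 255;0 0 0 0 255;0 0 0 0 255",
)

```text
time_s: 7.37
tool_pos: [0.5414, -0.051, 0.1454]
tool_rot: [-179.9, -0.4, 90.6]
force: [-1.3, 11.3, -0.2]
grip_width: 0.0004
grasp_force: 5.8
```

Emit:
arm_command(
  series="-1 0 0 0 255;-1 0 0 0 255;-1 0 0 0 255;0 0 0 0 255;0 0 0 0 255",
)

```text
time_s: 7.78
tool_pos: [0.5413, -0.0539, 0.1454]
tool_rot: [-179.9, -0.4, 90.6]
force: [-0.9, 12.1, 0.7]
grip_width: -0.0
grasp_force: 5.8
```

Emit:
arm_command(
  series="-1 0 0 0 255;-1 0 0 0 255;-1 0 0 0 255;-1 0 0 0 255;-1 0 0 0 255;-1 0 0 0 255;-1 0 0 0 255;-1 0 0 0 255",
)

```text
time_s: 8.45
tool_pos: [0.5413, -0.0616, 0.1454]
tool_rot: [-179.9, -0.4, 90.6]
force: [-1.1, 13.0, 0.5]
grip_width: 0.0004
grasp_force: 6.2
```

Emit:
arm_command(
  series="-1 0 0 0 255;-1 0 0 0 255;-1 0 0 0 255;-1 0 0 0 255;-1 0 0 0 255;-1 0 0 0 255;-1 0 0 0 255;-1 0 0 0 255;-1 0 0 0 255;-1 0 0 0 255;-1 0 0 0 255;-1 0 0 0 255",
)

```text
time_s: 9.45
tool_pos: [0.5412, -0.0736, 0.1454]
tool_rot: [-179.9, -0.4, 90.6]
force: [-3.1, 11.7, 2.1]
grip_width: 0.0001
grasp_force: 6.2
```

Emit:
arm_command(
  series="-1 0 0 0 255;-1 0 0 0 255;-1 0 0 0 255",
)

```text
time_s: 9.7
tool_pos: [0.5412, -0.0766, 0.1454]
tool_rot: [-179.9, -0.4, 90.6]
force: [-2.4, 12.8, 1.3]
grip_width: 0.0008
grasp_force: 6.2
```

Emit:
arm_command(
  series="-1 0 0 0 255;-1 0 0 0 255",
)

```text
time_s: 9.87
tool_pos: [0.5411, -0.0786, 0.1453]
tool_rot: [-179.9, -0.4, 90.6]
force: [-1.7, 12.3, 1.4]
grip_width: 0.0006
grasp_force: 6.2
```

Emit:
arm_command(
  series="-1 0 0 0 255;-1 0 0 0 255",
)

```text
time_s: 10.03
tool_pos: [0.5411, -0.0806, 0.1453]
tool_rot: [-179.9, -0.4, 90.6]
force: [-2.4, 11.1, 2.3]
grip_width: 0.0005
grasp_force: 6.2
```

Emit:
arm_command(
  series="-1 0 0 0 255;-1 0 0 0 255",
)

```text
time_s: 10.2
tool_pos: [0.5411, -0.0826, 0.1453]
tool_rot: [-179.9, -0.4, 90.6]
force: [-3.0, 11.6, 2.0]
grip_width: 0.0004
grasp_force: 6.2
```

Emit:
arm_command(
  series="-1 0 0 0 255;-1 0 0 0 255",
)

```text
time_s: 10.37
tool_pos: [0.5411, -0.0846, 0.1453]
tool_rot: [-179.8, -0.4, 90.6]
force: [-1.7, 12.1, 1.9]
grip_width: 0.0001
grasp_force: 6.2
```

Emit:
arm_command(
  series="-1 0 0 0 255;-1 0 0 0 255",
)

```text
time_s: 10.53
tool_pos: [0.5411, -0.0855, 0.1453]
tool_rot: [-179.8, -0.5, 90.6]
force: [-4.2, 15.3, 2.1]
grip_width: 0.0008
grasp_force: 7.7
```

Emit:
arm_command(
  series="0 0 0 0 255;0 0 0 0 255",
)

```text
time_s: 10.7
tool_pos: [0.5411, -0.0855, 0.1453]
tool_rot: [-179.8, -0.5, 90.6]
force: [-3.6, 13.6, 2.5]
grip_width: 0.0001
grasp_force: 7.1
```

Emit:
arm_command(
  series="-0.7 0 0 0 255;0 0 0 0 255;0 0 0 0 255;0 0 0 0 255",
)

```text
time_s: 11.03
tool_pos: [0.5411, -0.0855, 0.1453]
tool_rot: [-179.8, -0.6, 90.7]
force: [-3.3, 16.1, 3.0]
grip_width: 0.0007
grasp_force: 7.6
```

Emit:
arm_command(
  series="0 0 0 0 255;0 0 0 0 255;2 0 0 0 255;3 0 0 0 255;4 0 0 0 255;4 0 0 0 255;5 0 0 0 255;5 0 0 0 255;5 0 0 0 255;5 0 0 0 255;6 0 0 0 255;6 0 0 0 255;0 0 0 0 255;0 0 0 0 255;0 0 0 0 255",
)

```text
time_s: 12.28
tool_pos: [0.5417, -0.0491, 0.1455]
tool_rot: [-180.0, 0.0, 90.3]
force: [0.6, 0.4, 0.2]
grip_width: 0.0001
grasp_force: 0.0
```

Emit:
arm_command(
  series="0 0 -30 0 255;0 0 -30 0 100;0 0 -10 0 0;25 -2 0 0 0;25 -2 0 0 0;25 -2 0 0 0;25 -2 0 0 0;25 -2 0 0 0;1 -2 0 0 0;0 0 0 0 0;0 0 0 0 0;0 0 0 0 0",
)

```text
time_s: 13.28
tool_pos: [0.5293, 0.0753, 0.2153]
tool_rot: [-180.0, 0.1, 90.2]
force: [-0.4, -0.2, 0.1]
grip_width: 0.0661
grasp_force: 0.0
```

```bash
python3 - <<'E'
from cell import telemetry, cams
import cv2
s=cams.read_camera("scene")[110:260,160:360]
cv2.imwrite("pics/p2.png",cv2.convertScaleAbs(cv2.resize(s,(800,600),interpolation=2),alpha=1.7))
o=telemetry.get_obs();print(o["time_s"],o["tool_pos"],o["tool_rot"],o["force"],o["grip_width"])
E
```

```text
13.3333 [0.52926976 0.07532391 0.21528133] [-1.79984919e+02  3.52294850e-02  9.01830096e+01] [-1.25384658 -0.35730453 -0.06491268] 0.06997592820205166
```

View pics/p2.png

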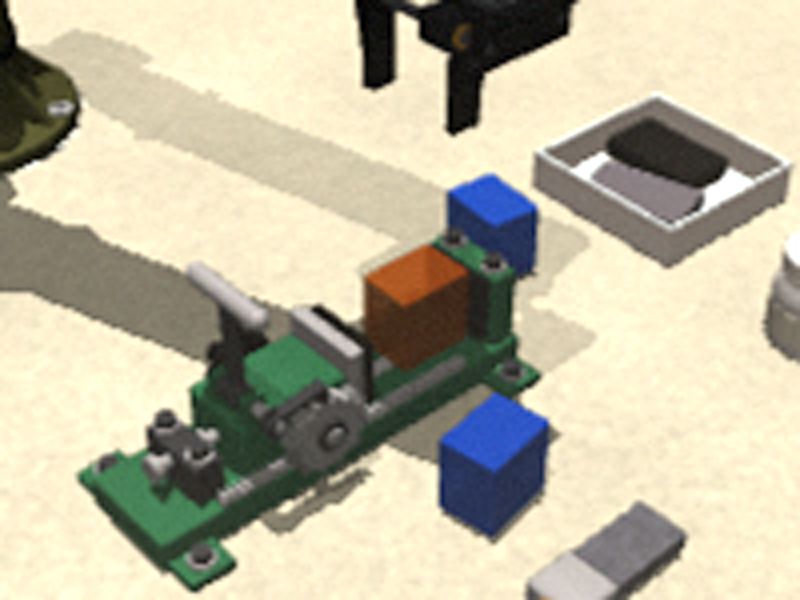

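The jaw is back, with a clear gap at (360,340), and the lever is upright. The glass is still against the fixed jaw, with its top at (415,272). Descending onto it now.

Emit:
arm_command(
  series="1 0 25 0 0;0 0 25 0 0;0 0 25 0 0;0 0 25 0 0;0 0 25 0 0;0 0 20 0 0;0 0 15 0 0;0 0 13 0 0;0 0 0 0 0;0 0 0 0 0;0 0 0 0 0",
)

```text
time_s: 14.25
tool_pos: [0.5299, 0.0781, 0.0434]
tool_rot: [179.9, -0.0, 90.3]
force: [-0.2, 0.0, 0.7]
grip_width: 0.0871
grasp_force: 0.0
```

Emit:
arm_command(
  series="0 0 0 0 150;0 0 0 0 150;0 0 0 0 150;0 0 0 0 200;0 0 0 0 200;0 0 0 0 255;0 0 0 0 255;0 0 0 0 255",
  squeeze=30,
)

```text
time_s: 14.92
tool_pos: [0.5289, 0.0782, 0.0426]
tool_rot: [-180.0, 0.0, 90.3]
force: [-0.6, 0.5, 0.6]
grip_width: 0.0449
grasp_force: 29.9
```

Emit:
arm_command(
  series="-1 0 -2 0 255;-2 0 -4 0 255;0 0 -10 0 255;0 0 -20 0 255;0 0 -25 0 255;0 0 -30 0 255;0 0 -30 0 255;0 0 -30 0 255;0 0 -25 0 255;0 0 -15 0 255;0 0 -8 0 255;0 0 0 0 255",
)

```text
time_s: 15.92
tool_pos: [0.5298, 0.0756, 0.2436]
tool_rot: [179.8, 0.0, 90.3]
force: [0.9, 0.3, -5.0]
grip_width: 0.045
grasp_force: 29.9
```

Emit:
arm_command(
  series="-8 -1 0 0 255;-15 -2 0 0 255;-22 -4 0 0 255;-28 -4 0 0 255;-30 -4 0 0 255;-30 -4 0 0 255;-30 -4 0 0 255;-30 -4 0 0 255;-30 -4 0 0 255;-30 -4 0 0 255;-30 -4 0 0 255;-30 -4 0 0 255;-30 -4 0 0 255;-28 -4 0 0 255;-25 -4 0 0 255;-20 -4 0 0 255;-12 -2 0 0 255;-6 0 0 0 255;0 0 0 0 255;0 0 0 0 255",
)

```text
time_s: 17.58
tool_pos: [0.4709, -0.3576, 0.2408]
tool_rot: [-180.0, -0.1, 90.4]
force: [-0.0, 0.8, -4.5]
grip_width: 0.045
grasp_force: 29.9
```

```bash
python3 - <<'E'
from cell import telemetry, cams
import cv2
t=cams.read_camera("top")[130:290,290:420]; s=cams.read_camera("scene")[150:350,30:300]
a=cv2.resize(t,(325,400),interpolation=2);b=cv2.resize(s,(470,348),interpolation=2)
b=cv2.copyMakeBorder(b,0,52,0,0,cv2.BORDER_CONSTANT)
cv2.imwrite("pics/p3.png",cv2.convertScaleAbs(cv2.hconcat([a,b]),alpha=1.7))
o=telemetry.get_obs();print(o["time_s"],o["tool_pos"],o["tool_rot"],o["force"],o["grip_width"])
E
```

```text
17.6833 [ 0.47142654 -0.35700563  0.24149034] [ 1.79993890e+02 -5.41252955e-02  9.05101133e+01] [-0.25677582 -0.02671563 -3.33401819] 0.04489808755224347
```

View pics/p3.png

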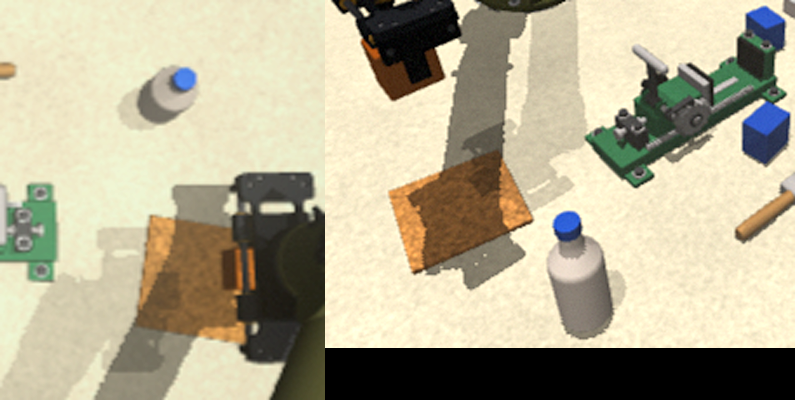

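The glass is held upright over the mat. Lowering it.

Emit:
arm_command(
  series="0 -2 10 0 255;0 -2 20 0 255;0 0 28 0 255;0 0 30 0 255;0 0 30 0 255;0 0 28 0 255;0 0 22 0 255;0 0 15 0 255;0 0 10 0 255;0 0 6 0 255;0 0 3 0 255;0 0 0 0 255;0 0 0 0 255;0 0 0 0 255",
)

```text
time_s: 18.85
tool_pos: [0.4674, -0.3597, 0.0408]
tool_rot: [179.9, 0.1, 90.3]
force: [-0.7, -0.2, -3.8]
grip_width: 0.0453
grasp_force: 29.9
```

Emit:
arm_command(
  series="0 0 2 0 255;0 0 2 0 255;0 0 2 0 255;0 0 2 0 255;0 0 1 0 255;0 0 0 0 255;0 0 0 0 255",
)

```text
time_s: 19.43
tool_pos: [0.4665, -0.3591, 0.0304]
tool_rot: [-180.0, -0.0, 90.3]
force: [-0.2, -0.8, -4.9]
grip_width: 0.0444
grasp_force: 29.9
```

Emit:
arm_command(
  series="0 0 1 0 255;0 0 1 0 255;0 0 1 0 255;0 0 1 0 255;0 0 0 0 255;0 0 0 0 255",
)

```text
time_s: 19.93
tool_pos: [0.4665, -0.3591, 0.0265]
tool_rot: [-180.0, -0.0, 90.3]
force: [-0.0, -0.4, -3.5]
grip_width: 0.0454
grasp_force: 29.9
```

Emit:
arm_command(
  series="0 0 1 0 255;0 0 0 0 255;0 0 0 0 255",
)

```text
time_s: 20.18
tool_pos: [0.4666, -0.3592, 0.0256]
tool_rot: [180.0, 0.0, 90.3]
force: [-0.5, 0.0, -4.1]
grip_width: 0.0446
grasp_force: 29.9
```

Emit:
arm_command(
  series="0 0 0.7 0 255;0 0 0.7 0 255;0 0 0 0 255;0 0 0 0 255",
)

```text
time_s: 20.52
tool_pos: [0.4666, -0.3592, 0.0255]
tool_rot: [-180.0, 0.0, 90.3]
force: [-3.5, 2.3, 5.3]
grip_width: 0.0449
grasp_force: 29.9
```

The glass is down: vertical force went from -4 to +5 N. Releasing and retreating.

Emit:
arm_command(
  series="0 0 -0.8 0 240;0 0 0 0 200;0 0 0 0 120;0 0 0 0 60;0 0 0 0 0;0 0 0 0 0;0 0 0 0 0;0 0 0 0 0;0 0 0 0 0;0 0 0 0 0",
)

```text
time_s: 21.35
tool_pos: [0.4666, -0.3592, 0.025]
tool_rot: [180.0, 0.0, 90.3]
force: [-0.1, -0.4, 0.3]
grip_width: 0.0829
grasp_force: 0.0
```

Emit:
arm_command(
  series="0 0 -10 0 0;0 0 -20 0 0;0 0 -30 0 0;0 0 -30 0 0;0 0 -30 0 0;0 0 -30 0 0;0 0 -30 0 0;-20 -15 0 0 0;-30 -20 0 0 0;-30 -15 0 0 0;-30 0 0 0 0;-30 0 0 0 0;-30 0 0 0 0;0 0 0 0 0;0 0 0 0 0;0 0 0 0 0",
)

```text
time_s: 22.68
tool_pos: [0.4182, -0.5284, 0.2052]
tool_rot: [180.0, -0.1, 90.4]
force: [-0.5, 1.4, 0.6]
grip_width: 0.0872
grasp_force: 0.0
```

```bash
python3 - <<'E'
from cell import telemetry, cams
import cv2
t=cams.read_camera("top")[140:280,110:420]; s=cams.read_camera("scene")[150:350,30:345]
a=cv2.resize(t,(600,271),interpolation=2);b=cv2.resize(s,(500,318),interpolation=2)
b=cv2.copyMakeBorder(b,0,0,0,100,cv2.BORDER_CONSTANT)
cv2.imwrite("pics/p4.png",cv2.convertScaleAbs(cv2.vconcat([a,b]),alpha=1.7))
o=telemetry.get_obs();print(o["time_s"],o["tool_pos"],o["tool_rot"],o["force"],o["grip_width"])
E
```

```text
22.7833 [ 0.41860583 -0.52783739  0.20562103] [ 1.79962100e+02 -8.10145549e-03  9.04720520e+01] [ 0.45210001 -0.27757949 -0.01974254] 0.08697553092311132
```

View pics/p4.png

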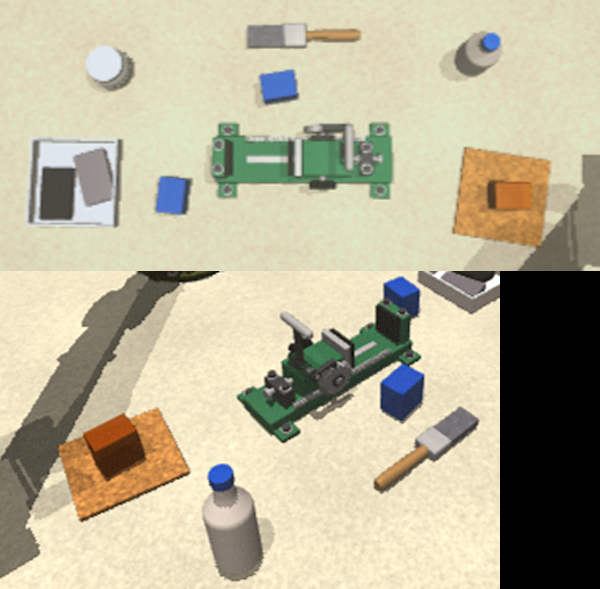

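The glass stands centred on the mat, and its 10 px offset in the top view at (512,194) is parallax from its height. The jaw is back on the screw, the lever is upright, and the bottle, jar and brush are undisturbed.

```bash
python3 -c "
from cell import env
print(env.sign_off())"
```

```text
the job is handed in; nothing more can be done
None
```

I unclamped the glass block, set it upright at about the middle of the cork mat, and handed the job in at about 23 s. The jaw is back on its stop screw (I estimate 3–4 N of contact), the lever is released and the other items look undisturbed; the hand-in returned no verdict.

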